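Tools back on their shadow pads

ROBOT

A 7-joint arm with a two-finger parallel gripper is mounted at the origin on the work surface. World frame = base frame: x ahead of the robot, y to its left, z up, the work surface at z = 0. Lengths are in mm, angles in rad, forces in N, time in s.
With the tool pointing down it reaches from about 400 to 850 mm from the base axis. Payload 4.5 kg.
Tool frame: the origin (TCP) lies at the very end of the fingers, on their centre line; the grasp point (between the pads) lies 19 mm behind it; z points along the fingers, y is the direction in which the jaws open and shut (so a half turn about z gives the same grasp; the last joint's range is limited). The gripper opens to 85 mm and grips with 20 to 120 N. Pads are 22 mm wide; open, the fingers measure 114 mm over their backs; the gripper's body (76 mm by 85 mm) begins 54 mm behind the grasp point. The pads swing forward as they close: fully open they stand 13 mm farther back than shut.
Start: joints at [-1.161, 0.689, -0.195, 1.565, 0.157, 0.902, -0.215], TCP at [229.368, 581.416, 231.317] pointing down, gripper open.
Joint ranges: [-3.01, 3.01], [-0.46, 2.08], [-1.47, 1.51], [0.13, 2.56], [-1, 4.14], [0.04, 2.09], [-2.66, 2.66]. Speed limits (rad/s): [2.57, 2.57, 3.14, 3.14, 3.14, 3.14, 3.14].

INTERFACE

Orientations are given as a unit quaternion [x, y, z, w].
In Python, from bench import monitor, vision, ctrl gives the robot as it stands. The module is installed in compiled form; this text tells all that it offers.
- The arm moves only by the tool carry_out, never from a script. Its arguments are lists of equal length, an entry for each row: "delta_pos": the shift along the tool's x, y, z in mm, a list of three; "angular": the turn, a rotation vector about the tool's x, y, z in rad, a list of three. A call has exactly 10 rows; each row shifts and turns the commanded pose from where the row before left it, along the tool's axes as they then stand; what a row does not reach is not made up. A row lasts 1/8 s, in which the tool goes at most 62.5 mm and 10.7 degrees, less where a joint would pass 70% of its speed; a pose out of reach is approached as far as the arm can. A call with a gripper value outside its range is refused whole. "jaw" is the opening, from 0 (shut) to 1 (fully open), set as the call begins (left out, the last holds). The fingers move at their own pace and stop on an object; "force" is the grip in N (left out, the last holds). Time passes only in rows, so rows that do not move let the fingers close, or fill a call up. It gives the time, the measured TCP pose, the force and the opening at its end, in the units of the state.
- monitor.sense(): the state, without advancing time (a new reading comes with each control period).
- vision.grab_frame(name): name is "scene" or "top" or "wrist"; returns a dict with "frame" (400x640x3 uint8, red, green, blue), "z_map" (400x640 float32, mm along the optical axis (not along the pixel's ray), 0 where there is no reading), "mtx" (3x3 intrinsics, pixels), "eye" and "attitude" of the camera in the world; the wrist camera has in their place "T_tool_cam" (4x4, takes a point from camera to tool coordinates, whose origin is the TCP and whose axes are the flange's). Camera axes: x right, y up, looking along -z (the intrinsics and any distortion apply to the point x, -y, -z); pixel columns grow to the right and rows downward; lengths in mm; the calibration is good to about 2 mm. A picture is of the moment at which its call begins: read the wrist's pose just before it.
- ctrl.sign_off(): hands the job in, once; it reports no verdict.
Trained networks look in a picture, given as the dict that the camera call returned (one of the last four; its "shot" number tells which), for a name from the list of things; names that differ only in an ending like _2 or _b are one class to them, and where a whole thing is asked for, a point or a joint stands for the part that bears it (a point fixed in the world has none). Each returns a list of dicts, best first, with "conf" (0 to 1); they miss things now and then, are a little off and sometimes report something else, mostly with a low value. They report only what shows in the picture. A call takes as long as a camera call. They do not tell look-alikes from the thing itself.
- vision.boxes_of(query, picture): "centre" ([x, y, z] in mm, in the coordinates of the camera as it stood for that picture, good to about 4 mm: the middle of the surface that is visible of it).
- vision.tip_of(query, picture): "centre" ([x, y, z] in mm, in the coordinates of the camera as it stood for that picture, good to about 4 mm: a listed point, or the origin of a listed thing).
The state is a dict: "time": time; "qpos": joint angles; "dq": joint speeds; "effort": joint torques, N m; "eef_pos": TCP position; "orientation": TCP orientation; "wrist_force": force on the tool from outside, world axes, zero at the start; "ft_torque": the same for the moment, N m; "gripper_width": finger opening in mm.
Only numpy, scipy, OpenCV 4.12 (cv2) and the standard library are available. Lean on these libraries where they do the work, as an engineer would, in place of code of your own. Each camera call takes 0.05 s, during which the arm holds its last target. There are 200 camera calls.

TASK

Clear up the cutting bench: lay each of the four loose things (large tape roll, small tape roll, try square, craft knife) flat on the white pad that shows its silhouette, lined up with that silhouette and pointing the same way. Let go of everything, and leave the tool cup and the glue bottle as they stand.

Things in the scene. Friction and masses are not known exactly. Their poses are not given: they have to be found in the camera images.
- tape_large: loose large roll of blue tape lying flat: ring of outer diameter 60 mm, hole 38 mm, height 24 mm, about 60 g. Origin: centre of its underside, z up its axis
- tape_small: loose small roll of blue tape lying flat: ring of outer diameter 42 mm, hole 25 mm, height 18 mm, about 25 g. Origin: centre of its underside, z up its axis
- square: loose L-shaped steel try square lying flat, about 140 g. Dark stock (grip it across y) x -40 to +40 mm, y -7 to +7 mm, 14 mm high. Bright blade 16 mm wide, 3 mm thick, flush with the underside, leaving the -x end of the stock towards +y (x -40 to -24 mm, y +7 to +75 mm). Origin: under the middle of the stock, z up
- knife: loose craft knife lying flat, about 45 g. Aluminium handle 90 mm long along its x (x -45 to +45 mm), 12 mm wide (y) and 12 mm high; collar and thin blade go on to x = +80 mm. Origin: under the middle of the handle, x towards the blade's tip, z up
- pad_tape_large: fixed white foam pad, 84 x 84 mm, 5 mm thick, flat, with a black silhouette of the large tape roll (ring 62 mm across), centred on the pad. Origin: centre of its underside
- pad_tape_small: fixed white foam pad, 64 x 64 mm, 5 mm thick, flat, with a black silhouette of the small tape roll (ring 44 mm across), centred on the pad. Origin: centre of its underside
- pad_square: fixed white foam pad, 104 x 104 mm, 5 mm thick, flat, with a black silhouette of the try square: stock along the pad's x, blade from its -x end towards +y. Origin: centre of its underside. A square lying on the silhouette has its axes parallel to the pad's, same way round, its origin at pad x = 0, y = -34 mm
- pad_knife: fixed white foam pad, 150 mm (x) by 44 mm (y), 5 mm thick, flat, with a black silhouette of the craft knife along the pad's x, its tip towards +x. Origin: centre of its underside. A knife lying on the silhouette has its axes parallel to the pad's, same way round, its origin at pad x = -17.5 mm, y = 0
- tool_cup: bystander, to be left alone: steel cup 80 mm across and 100 mm high with pens and scissors up to 165 mm high, loose. Origin: centre of its underside
- glue_bottle: bystander, to be left alone: white glue bottle 52 mm across, 120 mm high, loose. Origin: centre of its underside
Things that resemble listed ones, but are neither listed nor needed, are in the scene too. What is shaped like the pad_tape_small but blue is not meant.

How it is judged (in metres and radians):
At the end, for the whole second after the job is handed in: Each thing lies flat (within 0.1 rad), at rest, on the pad with its own silhouette: tape rolls centred within 12 mm; square and knife within 12 mm along each pad axis and 0.2 rad of their silhouettes, pointing the same way round. Underside 2 to 8 mm above the pad's origin (horizontal distance between tape_large and pad_tape_large below 0.012 m and z of tape_large in the frame of pad_tape_large between 0.002 and 0.008 m and angle between each of tape_large, tape_small, square, knife's own z axis and vertical below 0.1 rad and linear speed of each of tape_large, tape_small, square, knife below 0.02 m/s and angular speed of each of tape_large, tape_small, square, knife below 0.2 rad/s and horizontal distance between tape_small and pad_tape_small below 0.012 m and z of tape_small in the frame of pad_tape_small between 0.002 and 0.008 m and x of square in the frame of pad_square between -0.012 and 0.012 m and y of square in the frame of pad_square between -0.046 and -0.022 m and angle between the x axis of square and the x axis of pad_square, either way round below 0.2 rad and z of square in the frame of pad_square between 0.002 and 0.008 m and y of pad_square in the frame of square above 0.015 m and x of knife in the frame of pad_knife between -0.0295 and -0.0055 m and y of knife in the frame of pad_knife between -0.012 and 0.012 m and angle between the x axis of knife and the x axis of pad_knife, either way round below 0.2 rad and z of knife in the frame of pad_knife between 0.002 and 0.008 m and x of pad_knife in the frame of knife above 0.003 m); the robot touches nothing.
It fails at once if the tool cup is pushed more than 30 mm or tipped (distance of tool_cup from where it was at the start of the episode above 0.03 m or angle between tool_cup's own z axis and vertical above 0.3 rad).
It fails at once if the glue bottle is pushed more than 30 mm or tipped (distance of glue_bottle from where it was at the start of the episode above 0.03 m or angle between glue_bottle's own z axis and vertical above 0.3 rad).
It also fails if it takes over 96 s, if anything falls off the work surface, if the arm or the gripper's body presses on something with over 40 N, if the wrist force passes 120 N, or if a joint passes its speed limit or range.

## Working session

There is one attempt and no reset: what is moved stays moved. The work goes in short steps, Python scripts to look and compute and a tool call to move; the robot and the scene stay as the last step left them, time stands still between calls to the robot, and variables do not carry over. Pictures are saved under pics/ and viewed, about 12 in all and at most 16, crops included, and the job is handed in when it is done.

Besides the shell and the picture viewer there is one more tool, called after "Call:" by a JSON object that holds its "op" and its "data". carry_out: Moves the arm, as the interface text tells. Its arguments: {"type":"object","properties":{"delta_pos":{"type":"array","items":{"type":"array","items":{"type":"number"}}},"angular":{"type":"array","items":{"type":"array","items":{"type":"number"}}},"jaw":{"type":"number"},"force":{"type":"number"}},"required":["delta_pos","angular"]}

```bash
mkdir -p pics
cat > h.py <<'E'
import numpy as np, cv2
from scipy.spatial.transform import Rotation as R
from bench import monitor, vision, ctrl
def campose(p, s=None):
    if "eye" in p:
        a=np.array(p["attitude"],float)
        Rm=a if a.shape==(3,3) else R.from_quat(a).as_matrix()
        return Rm,np.array(p["eye"],float)
    T=np.array(p["T_tool_cam"]); Rt=R.from_quat(s["orientation"]).as_matrix()
    return Rt@T[:3,:3], Rt@T[:3,3]+np.array(s["eef_pos"])
def pix2w(p,u,v,s=None,z=None):
    "pixels -> world, by depth map or on plane z"
    Rm,t=campose(p,s); K=np.array(p["mtx"])
    u=np.atleast_1d(u).astype(float); v=np.atleast_1d(v).astype(float)
    d=np.stack([(u-K[0,2])/K[0,0],-(v-K[1,2])/K[1,1],-np.ones_like(u)],1)@Rm.T
    k=p["z_map"][v.round().astype(int),u.round().astype(int)] if z is None else (z-t[2])/d[:,2]
    return t+d*np.asarray(k)[:,None]
E
python3 - <<'E'
from h import *
s=monitor.sense(); print(s)
for n in("top","scene"):
    p=vision.grab_frame(n); print([ (k,v) for k,v in p.items() if k not in("frame","z_map")])
    cv2.imwrite(f"pics/{n}0.png",p["frame"][:,:,::-1]); np.savez(f"{n}0.npz",**{k:v for k,v in p.items()})
    if n=="top":
        for q in["tape_large","tape_small","square","knife","pad_tape_large","pad_tape_small","pad_square","pad_knife","tool_cup","glue_bottle"]:
            Rm,t=campose(p)
            print(q,[(np.round(Rm@np.array(r["centre"])+t).tolist(),round(r["conf"],2)) for r in vision.tip_of(q,p)])
E
```

```text
{'time': 0.0, 'qpos': array([-1.16118949,  0.69002038, -0.19448038,  1.56634061,  0.15730905,
        0.90253266, -0.21510821]), 'dq': array([ 0.00138072, -0.00149014, -0.00060918,  0.00070523, -0.00034688,
        0.00149325,  0.00046784]), 'effort': array([ 4.59098828e-04, -5.39613819e+01, -1.26661934e+00, -1.58536416e+01,
        9.02537839e-03,  9.63891973e-03, -8.61084260e-06]), 'eef_pos': array([229.2159492 , 580.74043982, 230.46141943]), 'orientation': array([ 1.86772302e-01,  9.82402766e-01, -9.50339667e-04, -9.52655086e-05]), 'wrist_force': array([-0.02086141,  0.08026897, -0.89286317]), 'ft_torque': array([ 0.04865725, -0.05513871, -0.01045062]), 'gripper_width': 85.41714967150826}
[('mtx', array([[424.09173783,   0.        , 318.91477501],
       [  0.        , 424.09173783, 198.77576633],
       [  0.        ,   0.        ,   1.        ]])), ('eye', array([ 415.35288872,   18.56784699, 1403.12778284])), ('attitude', array([ 0.03955013, -0.0479811 , -0.69562904,  0.71570513])), ('shot', 1)]
tape_large [([440.0, 241.0, -0.0], 0.56)]
tape_small [([493.0, -7.0, 2.0], 0.51)]
square [([537.0, 416.0, -1.0], 0.73)]
knife [([434.0, -234.0, 1.0], 0.55)]
pad_tape_large [([517.0, -398.0, -2.0], 0.87), ([439.0, 242.0, -1.0], 0.23)]
pad_tape_small [([755.0, 115.0, 2.0], 0.88), ([661.0, 9.0, -3.0], 0.87), ([786.0, -113.0, -2.0], 0.74), ([571.0, 111.0, -2.0], 0.57)]
pad_square [([639.0, -211.0, 2.0], 0.94)]
pad_knife [([635.0, 226.0, -1.0], 0.84), ([497.0, -5.0, 2.0], 0.52)]
tool_cup []
glue_bottle [([412.0, -599.0, 2.0], 0.85), ([662.0, 10.0, 1.0], 0.31)]
[('mtx', array([[383.05168459,   0.        , 315.44923662],
       [  0.        , 383.05168459, 190.21462414],
       [  0.        ,   0.        ,   1.        ]])), ('eye', array([1410.30379828, -498.33454811, 1037.78563092])), ('attitude', array([0.33341344, 0.18102028, 0.45537238, 0.80542109])), ('shot', 2)]
```

View pics/top0.png

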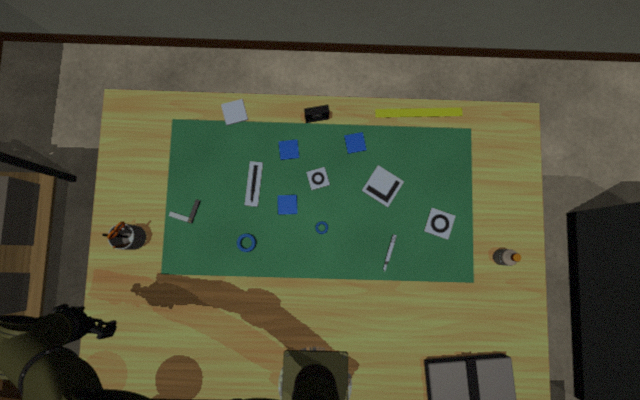

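View pics/scene0.png

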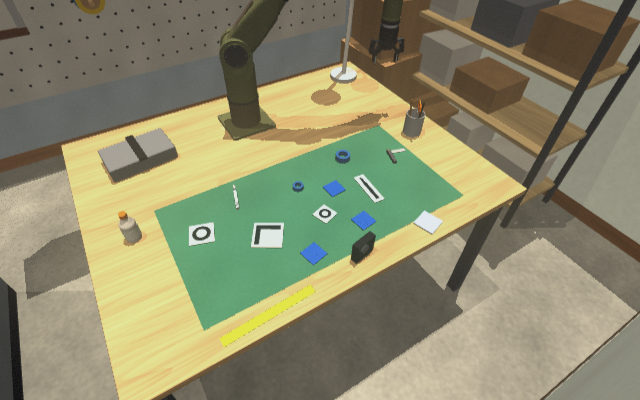

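The top view shows the square at px (187,212), the large roll (247,243), the small roll (321,227) and the knife (389,252). The pads are at (254,184) for the knife, (318,178) for the small roll, (383,186) for the square and (440,223) for the large roll. The cup is at (127,236) and the glue bottle at (507,257).

Run:
```python
from h import *
p=np.load("top0.npz"); f=p["frame"][:,:,::-1]; 
c=cv2.resize(f[115:280,160:475],None,fx=2.5,fy=2.5,interpolation=cv2.INTER_CUBIC); cv2.imwrite("pics/crop0.png",c)
hsv=cv2.cvtColor(f,cv2.COLOR_BGR2HSV).astype(int)
roi=np.zeros(f.shape[:2],bool); roi[122:275,172:470]=1
def rep(m,name,z,amin=15):
    n,l,st,_=cv2.connectedComponentsWithStats((m&roi).astype(np.uint8))
    for i in range(1,n):
        if st[i,4]<amin: continue
        v,u=np.nonzero(l==i); w=pix2w(p,u,v,z=z)[:,:2]
        (cx,cy),(a,b),th=cv2.minAreaRect(w.astype(np.float32))
        print(name,"px",round(u.mean()),round(v.mean()),"n",len(u),"mean",w.mean(0).round(1),"rect",np.round([cx,cy,a,b,th],1), "z",np.median(pix2w(p,u,v)[:,2]).round(1))
H,S,V=hsv[...,0],hsv[...,1],hsv[...,2]
rep((S<60)&(V>110),"white",5)
rep((V<75)&(S<120),"dark",5)
rep((H>95)&(H<125)&(S>100),"blue",10)
Rm,t=campose(p)
```

```text
white px 230 122 n 17 mean [841.2 314. ] rect [839.5 310.9   7.   30.4   1.8] z 6.9
white px 253 184 n 437 mean [633.6 225. ] rect [634.9 224.4  45.6 151.3  85.7] z 5.5
white px 382 184 n 715 mean [ 646.8 -206. ] rect [ 640.4 -206.9  104.1  104.    58.6] z 5.0
white px 317 178 n 219 mean [660.   11.9] rect [660.3  11.   62.7  64.4  17.8] z 5.0
white px 318 178 n 33 mean [660.4  10.4] rect [659.5  10.9  20.3  16.7   1.6] z 7.0
white px 439 223 n 366 mean [ 520.7 -397. ] rect [ 520.1 -397.5   85.2   84.1   71.8] z 4.5
white px 179 216 n 81 mean [517.5 461.8] rect [517.2 462.   55.9  15.5  73.3] z 3.7
white px 440 223 n 87 mean [ 520.8 -397.4] rect [ 520.6 -397.2   29.9   33.4   89.6] z 5.3
white px 390 249 n 88 mean [ 431.3 -234.5] rect [ 435.4 -235.8   12.5   87.2   74.4] z 11.1
white px 385 267 n 15 mean [ 371.4 -216.7] rect [ 371.  -216.3    8.2   16.4   71.9] z 5.0
dark px 253 182 n 110 mean [640.7 223.9] rect [638.1 224.   11.1 118.6  86. ] z 6.2
dark px 318 178 n 69 mean [660.3  10.4] rect [661.2  11.   37.3  36.8   1.7] z 5.4
dark px 384 192 n 186 mean [ 619.7 -210.8] rect [ 640.3 -207.4   80.5   79.3   58.5] z 4.9
dark px 194 210 n 116 mean [539.  415.3] rect [537.5 416.1  17.3  80.8  73.6] z 13.4
dark px 440 223 n 141 mean [ 520.1 -397.2] rect [ 520.6 -397.2   53.    57.     1.6] z 5.2
blue px 355 142 n 369 mean [ 783.9 -111.6] rect [ 783.9 -111.7   65.1   65.5   12.7] z 5.5
blue px 288 149 n 369 mean [753.6 111.2] rect [753.6 111.1  64.8  65.2   8.3] z 5.7
blue px 287 204 n 380 mean [568.1 109.8] rect [568.3 109.6  64.7  64.4   6. ] z 6.1
blue px 322 227 n 86 mean [495.4  -6.8] rect [495.9  -5.1  39.4  39.4   1.6] z 17.4
blue px 246 242 n 183 mean [438.6 238.9] rect [438.5 238.1  55.2  58.9   1.6] z 23.3
```

View pics/crop0.png

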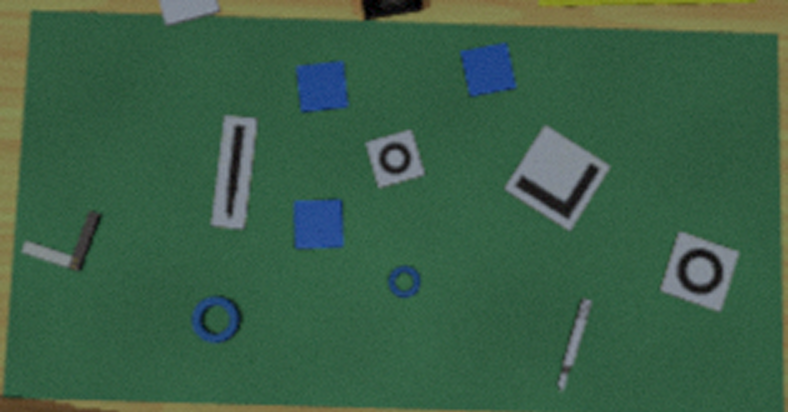

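```bash
cat >> h.py <<'E'
def plan(x,y,z,phi):
    "tool-frame turn, then tool-frame shift after the turn"
    s=monitor.sense(); Rc=R.from_quat(s["orientation"]); a=np.radians(phi); c,n=np.cos(a),np.sin(a)
    Rd=np.array([[-n,c,0],[c,n,0],[0,0,-1.]])
    rv=(Rc.inv()*R.from_matrix(Rd)).as_rotvec()
    d=Rd.T@(np.array([x,y,z])-s["eef_pos"])
    print("turn",rv.round(3),"shift",d.round(1),"q",s["qpos"].round(2),"t",round(s["time"],2),"w",round(s["gripper_width"],1),"F",np.round(s["wrist_force"],1),"p",s["eef_pos"].round(1))
E
python3 -c "
from h import *
plan(537,414,130,73.6)"
```

```text
turn [ 0.   -0.   -0.09] shift [-342.4  -73.7  101.3] q [-1.16  0.69 -0.19  1.57  0.16  0.9  -0.22] t 0.6 w 85.4 F [ 0.7  0.7 -0.3] p [229.4 581.4 231.3]
```

Call:
{"op": "carry_out", "data": {"delta_pos": [[0, 0, 0], [-42.8, -9.2, 0], [-42.8, -9.2, 0], [-42.8, -9.2, 14.5], [-42.8, -9.2, 14.5], [-42.8, -9.2, 14.5], [-42.8, -9.2, 14.5], [-42.8, -9.2, 14.5], [-42.8, -9.2, 14.5], [0, 0, 14.3]], "angular": [[0, 0, -0.09], [0, 0, 0], [0, 0, 0], [0, 0, 0], [0, 0, 0], [0, 0, 0], [0, 0, 0], [0, 0, 0], [0, 0, 0], [0, 0, 0]], "jaw": 0.6, "force": 60}}

```text
time: 1.85
eef_pos: [542.3, 409.7, 129.2]
orientation: [0.146, 0.989, -0.001, 0.002]
wrist_force: [-0.5, -0.4, 0.2]
gripper_width: 51.4
```

Run:
```python
from h import *
s=monitor.sense(); p=vision.grab_frame("wrist"); cv2.imwrite("pics/w1.png",p["frame"][:,:,::-1])
K=p["mtx"];print(s["eef_pos"].round(1))
f=p["frame"][:,:,::-1]; hsv=cv2.cvtColor(f,cv2.COLOR_BGR2HSV).astype(int)
m=((hsv[...,2]<75)&(hsv[...,1]<110)).astype(np.uint8); n,l,st,c=cv2.connectedComponentsWithStats(m)
for i in range(1,n):
    if st[i,4]<300: continue
    v,u=np.nonzero(l==i); W=pix2w(p,u,v,s=s); r=cv2.minAreaRect(pix2w(p,u,v,s=s,z=14)[:,:2].astype(np.float32))
    print(c[i].round(),st[i,4],np.median(W,0).round(1),np.round([*r[0],*r[1],r[2]],1))
plan(537,414,4,73.6)
```

```text
[542.3 409.7 129.2]
[564.  17.] 4831 [473.  576.4  52. ] [475.5 604.7  98.5  25.1  73.1]
[246. 297.] 61460 [534.5 369.3 158.1] [613.2 388.5 550.8 243.1  73.2]
turn [-0.004 -0.001 -0.004] shift [  1.9   2.3 123.1] q [-0.6   0.89 -0.23  1.47  0.25  0.81  0.35] t 1.9 w 51.0 F [-0.9  0.5 -2.1] p [538.2 411.3 127.1]
```

View pics/w1.png

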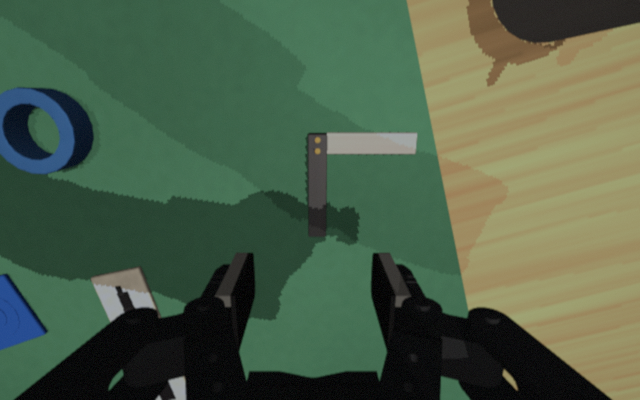

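The wrist view shows the stock as a dark bar from px (317,135) to (317,235), with the blade going right to (416,143). The arm was still settling, so I'll measure again.

```bash
cat >> h.py <<'E'
def stock():
    s=monitor.sense(); p=vision.grab_frame("wrist"); f=p["frame"].astype(int)
    W=pix2w(p,*[a.ravel() for a in np.meshgrid(np.arange(640),np.arange(400))],s=s)
    z=W[:,2].reshape(400,640); return s,p,W.reshape(400,640,3)
E
python3 - <<'E'
from h import *
s,p,W=stock()
m=((W[...,2]>9)&(W[...,2]<18)).astype(np.uint8); m=cv2.morphologyEx(m,cv2.MORPH_OPEN,np.ones((3,3)))
n,l,st,c=cv2.connectedComponentsWithStats(m)
for i in range(1,n):
    if st[i,4]<200: continue
    r=cv2.minAreaRect(W[l==i][:,:2].astype(np.float32)); print(c[i].round(),st[i,4],np.median(W[l==i],0).round(1),np.round([*r[0],*r[1],r[2]],1))
plan(537,414,4,73.6)
E
```

```text
[513.  27.] 429 [463.8 570.   13.5] [466.4 575.4  48.    8.6  33.6]
[ 76. 132.] 547 [443.  263.9  13.5] [444.2 258.2  17.2  53.   76.1]
[ 22. 138.] 513 [434.6 220.9  13.6] [436.5 225.8  17.5  37.3  78.1]
[317. 191.] 1890 [533.8 416.   15.1] [536.8 415.4  13.6  79.6  73.1]
turn [-0.003 -0.002 -0.001] shift [ -0.5   1.  124.1] q [-0.6   0.89 -0.24  1.47  0.25  0.82  0.35] t 1.95 w 50.9 F [-1.  -0.4 -0.2] p [536.2 413.2 128.1]
```

Call:
{"op": "carry_out", "data": {"delta_pos": [[-0.5, 2.3, 20], [0, 0, 20], [0, 0, 20], [0, 0, 20], [0, 0, 18], [0, 0, 14], [0, 0, 8], [0, 0, 4], [0, 0, 0], [0, 0, 0]], "angular": [[0, 0, 0], [0, 0, 0], [0, 0, 0], [0, 0, 0], [0, 0, 0], [0, 0, 0], [0, 0, 0], [0, 0, 0], [0, 0, 0], [0, 0, 0]]}}

```text
time: 3.2
eef_pos: [538.6, 416.7, 6.6]
orientation: [0.142, 0.99, 0.0, 0.0]
wrist_force: [0.2, -0.3, -0.5]
gripper_width: 51.2
```

Call:
{"op": "carry_out", "data": {"delta_pos": [[0, 0, 0], [0, 0, 0], [0, 0, 0], [0, 0, 0], [0, 0, -2], [0, 0, -10], [0, 0, -25], [0, 0, -30], [0, 0, -30], [0, 0, 0]], "angular": [[0, 0, 0], [0, 0, 0], [0, 0, 0], [0, 0, 0], [0, 0, 0], [0, 0, 0], [0, 0, 0], [0, 0, 0], [0, 0, 0], [0, 0, 0]], "jaw": 0, "force": 60}}

```text
time: 4.45
eef_pos: [539.8, 417.9, 105.9]
orientation: [0.143, 0.99, 0.002, 0.002]
wrist_force: [0.4, 0.3, -2.9]
gripper_width: 11.6
```

Run:
```python
from h import *
p=vision.grab_frame("wrist");cv2.imwrite("pics/w2.png",p["frame"][:,:,::-1])
plan(622.7,-235.9,100,58.6)
```

```text
turn [0.002 0.001 0.262] shift [-411.8 -513.4    4. ] q [-0.61  0.92 -0.23  1.48  0.26  0.77  0.35] t 4.5 w 11.9 F [ 0.4  0.  -3. ] p [538.7 416.8 104. ]
```

View pics/w2.png

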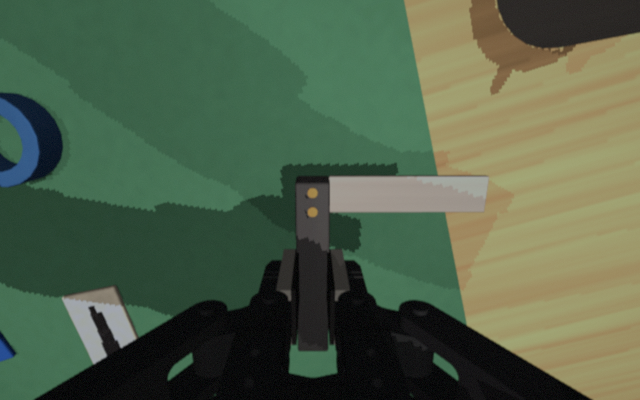

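Grasp is good: the stock is held between the fingers with the blade towards the cup side. Now carrying it to its pad.

Call:
{"op": "carry_out", "data": {"delta_pos": [[0, 0, 0], [0, 0, 0], [-15, -19, 0], [-25.7, -32.1, 0], [-25.7, -32.1, 0], [-25.7, -32.1, 0], [-25.7, -32.1, 0], [-25.7, -32.1, 0], [-25.7, -32.1, 0], [-25.7, -32.1, 0]], "angular": [[0, 0, 0.131], [0, 0, 0.131], [0, 0, 0], [0, 0, 0], [0, 0, 0], [0, 0, 0], [0, 0, 0], [0, 0, 0], [0, 0, 0], [0, 0, 0]]}}

```text
time: 5.75
eef_pos: [576.7, 105.2, 101.5]
orientation: [0.27, 0.963, -0.001, -0.001]
wrist_force: [0.8, -0.4, -2.7]
gripper_width: 12.1
```

Call:
{"op": "carry_out", "data": {"delta_pos": [[-25.7, -32.1, 0], [-25.7, -32.1, 0], [-25.7, -32.1, 0], [-25.7, -32.1, 0], [-25.7, -32.1, 0], [-25.7, -32.1, 0], [-25.7, -32.1, 0], [-25.7, -32.1, 0], [-8, -12, 0], [0, 0, 0]], "angular": [[0, 0, 0], [0, 0, 0], [0, 0, 0], [0, 0, 0], [0, 0, 0], [0, 0, 0], [0, 0, 0], [0, 0, 0], [0, 0, 0], [0, 0, 0]]}}

```text
time: 7.0
eef_pos: [618.9, -234.6, 101.6]
orientation: [0.271, 0.962, -0.0, -0.001]
wrist_force: [0.2, 0.6, -2.8]
gripper_width: 12.2
```

Run:
```python
from h import *
import time
vision.grab_frame("top")
s,p,W=stock();cv2.imwrite("pics/w3.png",p["frame"][:,:,::-1])
for u,v in[(312,200),(305,230),(350,190),(400,190),(460,190),(350,205),(400,205),(460,205)]: print(u,v,W[v,u].round(1))
plan(622.7,-235.9,9,58.6)
```

```text
312 200 [ 590.2 -214.3  111.2]
305 230 [ 599.8 -223.5  110.4]
350 190 [ 597.9 -199.9   99. ]
400 190 [ 609.2 -181.5   99. ]
460 190 [ 622.4 -159.6   99.5]
350 205 [ 603.9 -203.2   98.6]
400 205 [ 615.2 -184.6   98.8]
460 205 [ 628.5 -162.4   99.6]
turn [ 0.002 -0.002  0.003] shift [-4.9 -2.5 93.3] q [ 0.44  0.91 -0.3   1.54  0.35  0.75  1.02] t 7.1 w 11.5 F [ 0.1 -0.2 -1.8] p [ 619.9 -231.2  102.3]
```

View pics/w3.png

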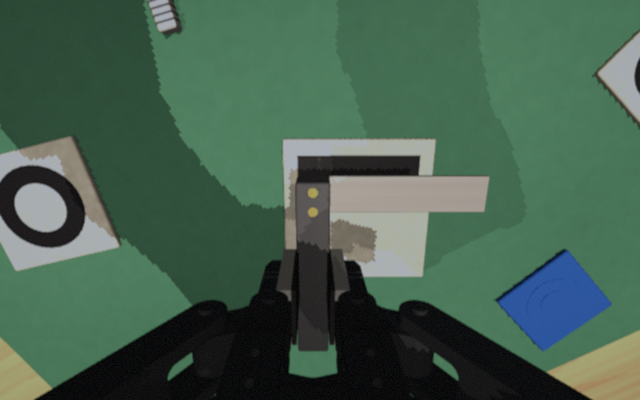

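The square is held level: blade top at 99 and stock top at 111, so the underside is about 5.5 mm below the TCP. It lies over the pad silhouette the right way round.

Call:
{"op": "carry_out", "data": {"delta_pos": [[-2, -1, 15], [-2.3, 0, 18], [0, 0, 18], [0, 0, 15], [0, 0, 12], [0, 0, 8], [0, 0, 4], [0, 0, 2], [0, 0, 0], [0, 0, 0]], "angular": [[0, 0, 0], [0, 0, 0], [0, 0, 0], [0, 0, 0], [0, 0, 0], [0, 0, 0], [0, 0, 0], [0, 0, 0], [0, 0, 0], [0, 0, 0]]}}

```text
time: 8.35
eef_pos: [623.6, -237.1, 11.5]
orientation: [0.27, 0.963, 0.0, 0.0]
wrist_force: [-0.1, -0.1, 1.8]
gripper_width: 11.9
```

```bash
python3 -c "
from h import *
plan(622.7,-235.9,10.5,58.6)"
```

```text
turn [0.    0.001 0.   ] shift [1.4 0.6 1. ] q [ 0.43  1.04 -0.26  1.55  0.39  0.61  0.99] t 8.35 w 11.9 F [-0.1 -0.1  1.8] p [ 623.6 -237.1   11.5]
```

Touching lightly, so I'll release, rise, then head for the knife.

Call:
{"op": "carry_out", "data": {"delta_pos": [[0, 0, 0.5], [0, 0, 0], [0, 0, 0], [0, 0, 0], [0, 0, -5], [0, 0, -20], [0, 0, -25], [0, 0, -25], [0, 0, -25], [0, 0, 0]], "angular": [[0, 0, 0], [0, 0, 0], [0, 0, 0], [0, 0, 0], [0, 0, 0], [0, 0, 0], [0, 0, 0], [0, 0, 0], [0, 0, 0], [0, 0, 0]], "jaw": 0.5}}

```text
time: 9.6
eef_pos: [625.4, -237.5, 114.1]
orientation: [0.271, 0.963, 0.0, 0.003]
wrist_force: [0.6, 0.7, -0.3]
gripper_width: 42.6
```

```bash
python3 -c "
from h import *
plan(434.5,-234.3,110,74.4)"
```

```text
turn [ 0.001  0.006 -0.276] shift [184.7 -48.2   4.1] q [ 0.45  0.9  -0.31  1.52  0.34  0.77  1.03] t 9.6 w 42.6 F [ 0.6  0.7 -0.3] p [ 625.4 -237.5  114.1]
```

Call:
{"op": "carry_out", "data": {"delta_pos": [[0, 0, 0], [0, 0, 0], [30.8, -8, 0], [30.8, -8, 0], [30.8, -8, 0], [30.8, -8, 0], [30.8, -8, 0], [30.7, -8.2, 4], [0, 0, 0], [0, 0, 0]], "angular": [[0, 0, -0.138], [0, 0, -0.138], [0, 0, 0], [0, 0, 0], [0, 0, 0], [0, 0, 0], [0, 0, 0], [0, 0, 0], [0, 0, 0], [0, 0, 0]]}}

```text
time: 10.85
eef_pos: [433.5, -233.8, 106.6]
orientation: [0.135, 0.991, 0.0, 0.001]
wrist_force: [0.6, 0.2, -0.4]
gripper_width: 42.8
```

Run:
```python
from h import *
p=vision.grab_frame("top"); np.savez("top1.npz",**p)
s,p,W=stock();cv2.imwrite("pics/w4.png",p["frame"][:,:,::-1])
m=((W[...,2]>8)&(W[...,2]<16)).astype(np.uint8); m=cv2.morphologyEx(m,cv2.MORPH_OPEN,np.ones((3,3)))
n,l,st,c=cv2.connectedComponentsWithStats(m)
for i in range(1,n):
    if st[i,4]<200: continue
    r=cv2.minAreaRect(W[l==i][:,:2].astype(np.float32)); print(c[i].round(),st[i,4],np.median(W[l==i],0).round(1),np.round([*r[0],*r[1],r[2]],1))
plan(434.5,-234.3,4,74.4)
```

```text
[310. 196.] 2282 [ 427.  -233.    12.9] [ 430.1 -233.6   11.9  101.1   74. ]
[621. 197.] 466 [485.  -24.6  12.1] [489.7 -21.8  13.2  37.1  69.4]
[442. 391.] 286 [ 625.4 -172.     9.1] [ 625.4 -173.2   31.    14.7   22.1]
turn [0.001 0.002 0.001] shift [ -0.7  -0.4 102.6] q [ 0.59  0.74 -0.3   2.06  0.53  0.41  1.17] t 10.95 w 42.4 F [ 0.7  0.3 -0.1] p [ 434.  -233.7  106.6]
```

View pics/w4.png

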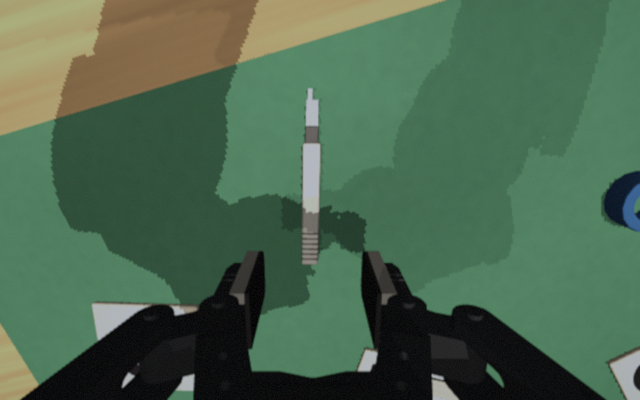

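The knife lies along the tool's x axis, with its handle end at px (310,264) and its tip at (310,90). The position agrees with the top view to within 1 mm.

Call:
{"op": "carry_out", "data": {"delta_pos": [[-1.3, -0.8, 18], [0, 0, 20], [0, 0, 20], [0, 0, 18], [0, 0, 14], [0, 0, 8], [0, 0, 4], [0, 0, 0], [0, 0, 0], [0, 0, 0]], "angular": [[0, 0, 0], [0, 0, 0], [0, 0, 0], [0, 0, 0], [0, 0, 0], [0, 0, 0], [0, 0, 0], [0, 0, 0], [0, 0, 0], [0, 0, 0]]}}

```text
time: 12.2
eef_pos: [433.6, -235.1, 4.8]
orientation: [0.136, 0.991, -0.0, 0.0]
wrist_force: [-0.3, -0.6, -0.3]
gripper_width: 42.7
```

Call:
{"op": "carry_out", "data": {"delta_pos": [[0, 0, 0], [0, 0, 0], [0, 0, 0], [0, 0, 0], [0, 0, -2], [0, 0, -10], [0, 0, -25], [0, 0, -30], [0, 0, -30], [0, 0, 0]], "angular": [[0, 0, 0], [0, 0, 0], [0, 0, 0], [0, 0, 0], [0, 0, 0], [0, 0, 0], [0, 0, 0], [0, 0, 0], [0, 0, 0], [0, 0, 0]], "jaw": 0}}

```text
time: 13.45
eef_pos: [434.5, -235.7, 103.6]
orientation: [0.136, 0.991, -0.0, 0.002]
wrist_force: [-0.6, 0.8, -0.8]
gripper_width: 10.1
```

```bash
python3 -c "
from h import *
p=np.load('top1.npz');f=p['frame'][:,:,::-1]
cv2.imwrite('pics/c1.png',cv2.resize(f[150:290,340:470],None,fx=4,fy=4))
plan(652.3,223.1,100,85.7)"
```

```text
turn [-0.001  0.004 -0.197] shift [-182.7  473.8    3.6] q [ 0.59  0.75 -0.3   2.06  0.55  0.4   1.15] t 13.45 w 10.1 F [-0.6  0.8 -0.8] p [ 434.5 -235.7  103.6]
```

View pics/c1.png

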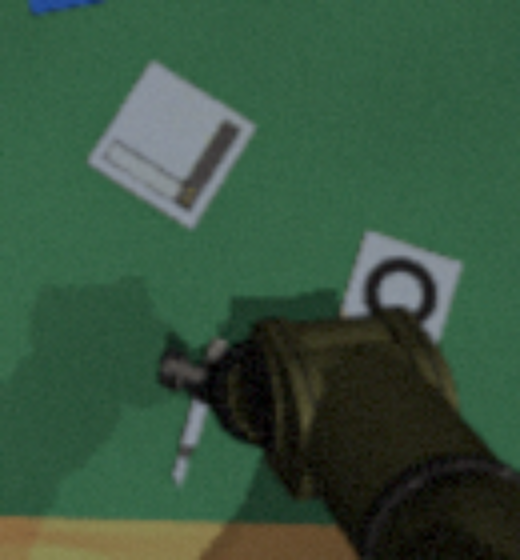

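The square sits neatly on its silhouette. Now carrying the knife.

Call:
{"op": "carry_out", "data": {"delta_pos": [[0, 0, 0], [0, 0, 0], [-8, 21, 0], [-12.7, 32.9, 0], [-12.7, 32.9, 0], [-12.7, 32.9, 0], [-12.7, 32.9, 0], [-12.7, 32.9, 0], [-12.7, 32.9, 0], [-12.7, 32.9, 0]], "angular": [[0, 0, -0.099], [0, 0, -0.098], [0, 0, 0], [0, 0, 0], [0, 0, 0], [0, 0, 0], [0, 0, 0], [0, 0, 0], [0, 0, 0], [0, 0, 0]]}}

```text
time: 14.7
eef_pos: [548.5, 9.3, 100.6]
orientation: [0.037, 0.999, -0.0, -0.001]
wrist_force: [0.5, -0.9, -0.6]
gripper_width: 10.0
```

Call:
{"op": "carry_out", "data": {"delta_pos": [[-12.7, 32.9, 0], [-12.7, 32.9, 0], [-12.7, 32.9, 0], [-12.7, 32.9, 0], [-12.7, 32.9, 0], [-12.7, 32.9, 0], [-9.5, 25, 0], [0, 0, 0], [0, 0, 0], [0, 0, 0]], "angular": [[0, 0, 0], [0, 0, 0], [0, 0, 0], [0, 0, 0], [0, 0, 0], [0, 0, 0], [0, 0, 0], [0, 0, 0], [0, 0, 0], [0, 0, 0]]}}

```text
time: 15.95
eef_pos: [650.6, 221.6, 101.1]
orientation: [0.038, 0.999, -0.001, -0.0]
wrist_force: [0.3, 0.1, -0.4]
gripper_width: 9.9
```

Run:
```python
from h import *
s,p,W=stock();cv2.imwrite("pics/w5.png",p["frame"][:,:,::-1]); np.savez("w5.npz",W=W)
plan(652.3,223.1,10,85.7)
```

```text
turn [-0.001 -0.    -0.001] shift [-1.5  1.3 91.3] q [-0.23  0.94 -0.34  1.45  0.39  0.82  0.79] t 16.0 w 9.9 F [-0.3 -0.1  0.1] p [650.7 222.  101.3]
```

View pics/w5.png

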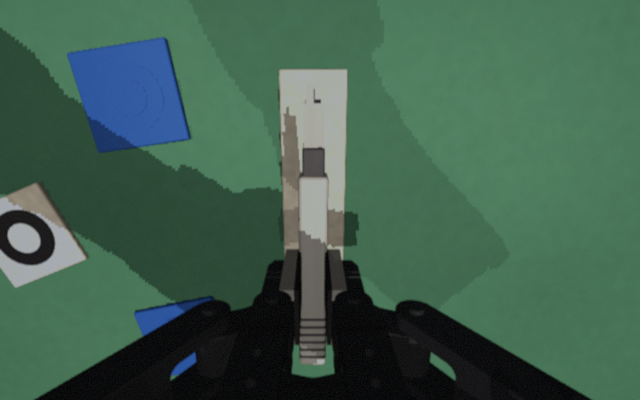

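The knife points up the pad, with its tip at px (314,92) over the thin tip of the silhouette at (314,95). Checking level.

Run:
```python
import numpy as np
W=np.load("w5.npz")["W"]
for v in(180,200,220,240,260,290,310,325): print(v,np.median(W[v-2:v+3,308:318].reshape(-1,3),0).round(1))
```

```text
180 [608.7 225.4 109. ]
200 [616.8 224.9 109.3]
220 [625.3 224.1 109.2]
240 [634.1 223.4 109.2]
260 [643.3 222.7 109.3]
290 [657.4 221.6 109.2]
310 [667.5 220.9 109.3]
325 [675.3 220.3 109.1]
```

Call:
{"op": "carry_out", "data": {"delta_pos": [[-1.5, 1.3, 15], [0, 0, 18], [0, 0, 18], [0, 0, 15], [0, 0, 12], [0, 0, 8], [0, 0, 4], [0, 0, 2], [0, 0, 0], [0, 0, 0]], "angular": [[0, 0, 0], [0, 0, 0], [0, 0, 0], [0, 0, 0], [0, 0, 0], [0, 0, 0], [0, 0, 0], [0, 0, 0], [0, 0, 0], [0, 0, 0]]}}

```text
time: 17.25
eef_pos: [652.9, 225.1, 9.9]
orientation: [0.037, 0.999, 0.0, 0.0]
wrist_force: [0.3, -0.5, 0.8]
gripper_width: 9.8
```

Call:
{"op": "carry_out", "data": {"delta_pos": [[0, 0, 0], [0, 0, 0], [0, 0, 0], [0, 0, 0], [0, 0, -5], [0, 0, -20], [0, 0, -25], [0, 0, -25], [0, 0, -25], [0, 0, 0]], "angular": [[0, 0, 0], [0, 0, 0], [0, 0, 0], [0, 0, 0], [0, 0, 0], [0, 0, 0], [0, 0, 0], [0, 0, 0], [0, 0, 0], [0, 0, 0]], "jaw": 0.5}}

```text
time: 18.5
eef_pos: [654.5, 226.0, 113.3]
orientation: [0.038, 0.999, 0.002, 0.003]
wrist_force: [0.5, 1.1, 0.1]
gripper_width: 42.6
```

```bash
python3 -c "
from h import *
plan(438.6,238.5,110,85.7)"
```

```text
turn [ 0.003  0.006 -0.   ] shift [216.3  -3.7   3.3] q [-0.23  0.93 -0.35  1.44  0.38  0.84  0.79] t 18.5 w 42.6 F [0.5 1.1 0.1] p [654.5 226.  113.3]
```

Call:
{"op": "carry_out", "data": {"delta_pos": [[31, -0.5, 0], [31, -0.5, 0], [31, -0.5, 0], [31, -0.5, 0], [31, -0.5, 0], [31, -0.5, 0], [30, -0.7, 4], [0, 0, 0], [0, 0, 0], [0, 0, 0]], "angular": [[0, 0, 0], [0, 0, 0], [0, 0, 0], [0, 0, 0], [0, 0, 0], [0, 0, 0], [0, 0, 0], [0, 0, 0], [0, 0, 0], [0, 0, 0]], "jaw": 1.0}}

```text
time: 19.75
eef_pos: [438.1, 237.3, 105.5]
orientation: [0.038, 0.999, 0.0, 0.001]
wrist_force: [-0.8, -0.6, 0.5]
gripper_width: 85.2
```

```bash
cat >> h.py <<'E'
def roll(h,name):
    s,p,W=stock();cv2.imwrite(name,p["frame"][:,:,::-1]); f=p["frame"].astype(int)
    m=((W[...,2]>h-4)&(W[...,2]<h+5)&(f[...,2]>f[...,1]*1.3)).astype(np.uint8)
    n,l,st,c=cv2.connectedComponentsWithStats(m)
    for i in range(1,n):
        if st[i,4]<300: continue
        r=cv2.minEnclosingCircle(W[l==i][:,:2].astype(np.float32)); print(c[i].round(),st[i,4],np.median(W[l==i],0).round(1),np.round([*r[0],2*r[1]],1))
E
python3 - <<'E'
from h import *
roll(24,"pics/w6.png")
p=vision.grab_frame("top"); np.savez("top2.npz",**p); cv2.imwrite("pics/c2.png",cv2.resize(p["frame"][130:270,200:300,::-1],None,fx=4,fy=4))
plan(438.6,238.5,4,85.7)
E
```

```text
[311. 208.] 3463 [436.1 237.   24.9] [438.2 237.   59. ]
turn [ 0.     0.001 -0.001] shift [ -0.8   1.3 101.5] q [-0.44  0.74 -0.24  2.05  0.44  0.39  0.47] t 19.85 w 85.4 F [-0.1 -0.6 -1. ] p [437.7 237.3 105.5]
```

View pics/w6.png

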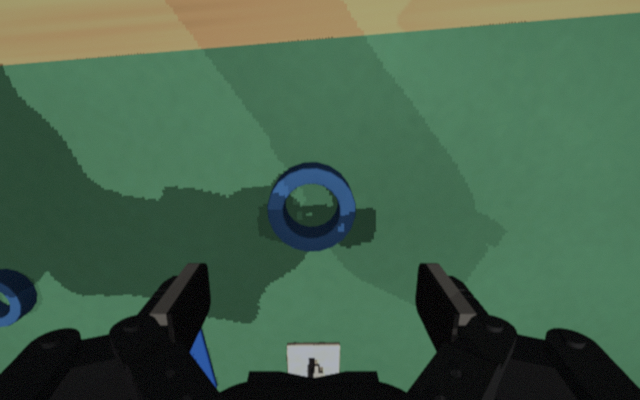

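View pics/c2.png

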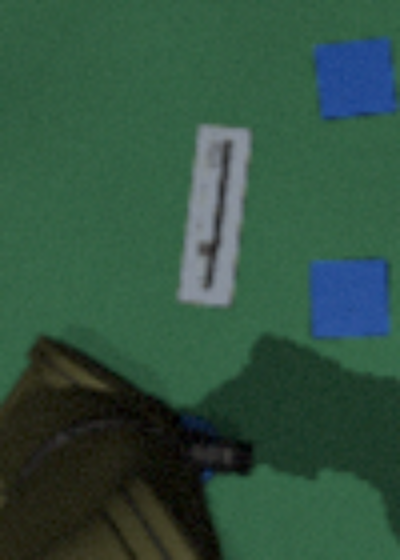

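The roll is centred under the tool, and its measured diameter of 59 mm fits. In the top crop the knife lies on its pad the right way round but seems a few mm left of the silhouette; I'll measure that later.

Call:
{"op": "carry_out", "data": {"delta_pos": [[-0.5, -0.2, 18], [0, 0, 20], [0, 0, 20], [0, 0, 18], [0, 0, 13], [0, 0, 8], [0, 0, 4], [0, 0, 0], [0, 0, 0], [0, 0, 0]], "angular": [[0, 0, 0], [0, 0, 0], [0, 0, 0], [0, 0, 0], [0, 0, 0], [0, 0, 0], [0, 0, 0], [0, 0, 0], [0, 0, 0], [0, 0, 0]]}}

```text
time: 21.1
eef_pos: [437.5, 237.3, 4.9]
orientation: [0.037, 0.999, 0.0, 0.0]
wrist_force: [0.5, 1.2, 0.1]
gripper_width: 85.7
```

Call:
{"op": "carry_out", "data": {"delta_pos": [[0, 0, 0], [0, 0, 0], [0, 0, 0], [0, 0, 0], [0, 0, -2], [0, 0, -10], [0, 0, -25], [0, 0, -30], [0, 0, -30], [0, 0, 0]], "angular": [[0, 0, 0], [0, 0, 0], [0, 0, 0], [0, 0, 0], [0, 0, 0], [0, 0, 0], [0, 0, 0], [0, 0, 0], [0, 0, 0], [0, 0, 0]], "jaw": 0, "force": 40}}

```text
time: 22.35
eef_pos: [438.5, 237.8, 103.7]
orientation: [0.038, 0.999, 0.001, 0.002]
wrist_force: [-0.5, 0.6, -0.1]
gripper_width: 58.6
```

Run:
```python
from h import *
roll(100,"pics/w7.png")
plan(520.3,-397.4,100,85.7)
p=np.load("top2.npz"); f=p["frame"][:,:,::-1]
V=f.max(2); sub=V[158:206,246:264]
v,u=np.nonzero(np.ones((400,640),bool)); W=pix2w(p,u,v); W=W.reshape(400,640,3)
m=np.zeros((400,640),bool); m[158:206,244:264]=1; m&=(W[...,2]>11)&(W[...,2]<25)
w=W[m]; print(m.sum(),cv2.minAreaRect(w[:,:2].astype(np.float32)),w.mean(0))
```

```text
[312. 300.] 304 [456.9 236.6 103.4] [446.4 237.9  35.5]
turn [ 0.001  0.002 -0.   ] shift [-129.8 -626.7    2.5] q [-0.44  0.75 -0.24  2.05  0.45  0.39  0.45] t 22.4 w 58.6 F [ 0.5  0.4 -1.6] p [437.9 237.3 102.5]
137 ((635.226318359375, 223.58404541015625), (37.399112701416016, 128.3607177734375), 89.4113998413086) [642.72487797 227.54900258  16.36466599]
```

View pics/w7.png

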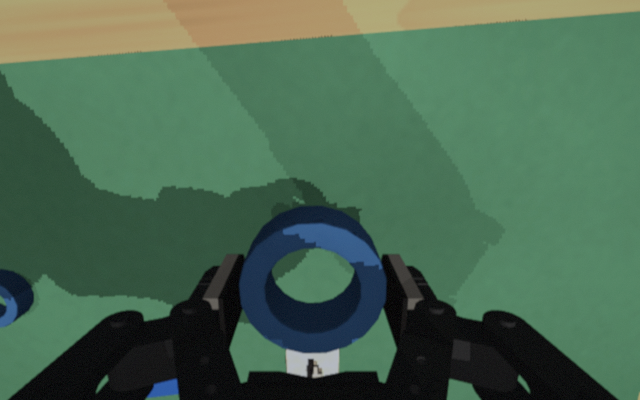

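The large roll is held squarely between the fingers at px (312,280). Carrying it across.

Call:
{"op": "carry_out", "data": {"delta_pos": [[-4, -19, 0], [-7.6, -36.8, 0], [-7.6, -36.8, 0], [-7.6, -36.8, 0], [-7.6, -36.8, 0], [-7.6, -36.8, 0], [-7.6, -36.8, 0], [-7.6, -36.8, 0], [-7.6, -36.8, 0], [-7.6, -36.8, 0]], "angular": [[0, 0, 0], [0, 0, 0], [0, 0, 0], [0, 0, 0], [0, 0, 0], [0, 0, 0], [0, 0, 0], [0, 0, 0], [0, 0, 0], [0, 0, 0]]}}

```text
time: 23.65
eef_pos: [481.5, -120.1, 100.3]
orientation: [0.038, 0.999, -0.0, -0.002]
wrist_force: [0.2, 0.5, -0.7]
gripper_width: 58.7
```

Call:
{"op": "carry_out", "data": {"delta_pos": [[-7.6, -36.8, 0], [-7.6, -36.8, 0], [-7.6, -36.8, 0], [-7.6, -36.8, 0], [-7.6, -36.8, 0], [-7.6, -36.8, 0], [-7.6, -36.8, 0], [-4, -19, 0], [0, 0, 0], [0, 0, 0]], "angular": [[0, 0, 0], [0, 0, 0], [0, 0, 0], [0, 0, 0], [0, 0, 0], [0, 0, 0], [0, 0, 0], [0, 0, 0], [0, 0, 0], [0, 0, 0]]}}

```text
time: 24.9
eef_pos: [518.6, -396.1, 100.4]
orientation: [0.037, 0.999, 0.001, -0.001]
wrist_force: [0.9, 0.3, -0.3]
gripper_width: 58.7
```

Run:
```python
from h import *
p=vision.grab_frame("top"); np.savez("top3.npz",**p); cv2.imwrite("pics/c3.png",cv2.resize(p["frame"][140:260,235:435,::-1],None,fx=4,fy=4,interpolation=cv2.INTER_CUBIC))
plan(520.3,-397.4,10,85.7)
```

```text
turn [ 0.002 -0.002  0.002] shift [-1.3 -1.5 90.8] q [ 0.85  0.93 -0.51  1.56  0.57  0.81  1.6 ] t 24.95 w 59.0 F [ 0.7  0.8 -0.9] p [ 519.1 -395.8  100.8]
```

View pics/c3.png

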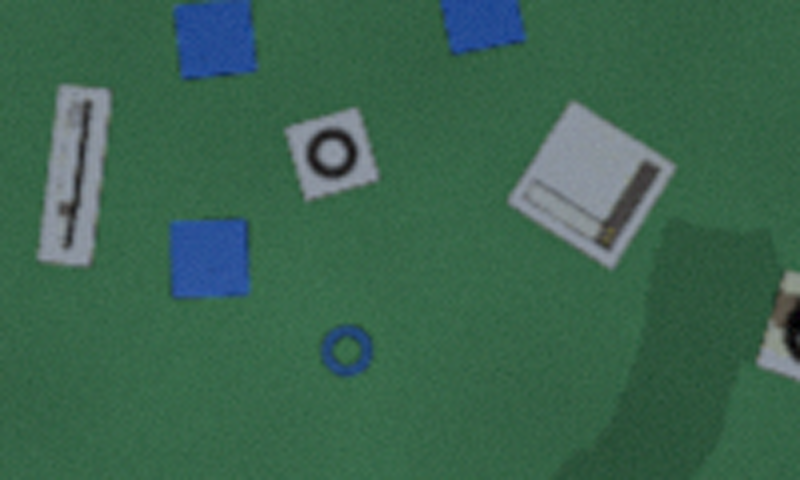

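The square is good. The knife does look about 5–8 mm off sideways, so I'll check it with the wrist camera and correct it later. Lowering the large roll.

Call:
{"op": "carry_out", "data": {"delta_pos": [[-1.3, -1.5, 15], [0, 0, 18], [0, 0, 18], [0, 0, 15], [0, 0, 12], [0, 0, 7], [0, 0, 4], [0, 0, 1.8], [0, 0, 0], [0, 0, 0]], "angular": [[0, 0, 0], [0, 0, 0], [0, 0, 0], [0, 0, 0], [0, 0, 0], [0, 0, 0], [0, 0, 0], [0, 0, 0], [0, 0, 0], [0, 0, 0]]}}

```text
time: 26.2
eef_pos: [521.1, -399.3, 11.1]
orientation: [0.037, 0.999, -0.0, 0.0]
wrist_force: [1.1, 0.4, -0.8]
gripper_width: 58.8
```

Call:
{"op": "carry_out", "data": {"delta_pos": [[0, 0, 0], [0, 0, 0], [0, 0, 0], [0, 0, 0], [0, 0, -5], [0, 0, -20], [0, 0, -25], [0, 0, -25], [0, 0, -25], [0, 0, 0]], "angular": [[0, 0, 0], [0, 0, 0], [0, 0, 0], [0, 0, 0], [0, 0, 0], [0, 0, 0], [0, 0, 0], [0, 0, 0], [0, 0, 0], [0, 0, 0]], "jaw": 1.0}}

```text
time: 27.45
eef_pos: [522.8, -400.0, 114.2]
orientation: [0.038, 0.999, -0.001, 0.003]
wrist_force: [0.2, 0.1, -0.3]
gripper_width: 85.6
```

Run:
```python
from h import *
roll(29,"pics/w8.png")
plan(495.5,-6,110,85.7)
```

```text
[314. 204.] 3302 [ 519.7 -398.5   29.9] [ 521.5 -398.6   58.7]
turn [-0.001  0.003  0.   ] shift [ 55.6 390.5   2.5] q [ 0.85  0.92 -0.52  1.55  0.57  0.83  1.61] t 27.5 w 85.6 F [-0.   0.2 -0.1] p [ 521.7 -399.6  112.5]
```

View pics/w8.png

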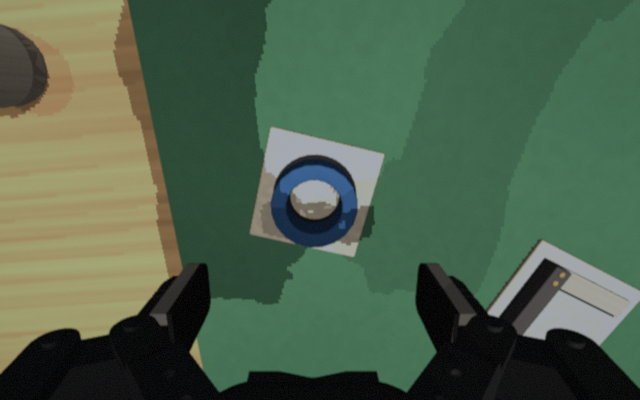

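The large roll is centred on its pad to within about 2 mm. On to the small roll.

Call:
{"op": "carry_out", "data": {"delta_pos": [[3, 19, 0], [6.2, 44, 0], [6.2, 44, 0], [6.2, 44, 0], [6.2, 44, 0], [6.2, 44, 0], [6.2, 44, 0], [6.2, 44, 0], [6.2, 44, 0], [3, 19.5, 0]], "angular": [[0, 0, 0], [0, 0, 0], [0, 0, 0], [0, 0, 0], [0, 0, 0], [0, 0, 0], [0, 0, 0], [0, 0, 0], [0, 0, 0], [0, 0, 0]], "jaw": 0.85}}

```text
time: 28.75
eef_pos: [493.9, -2.2, 110.4]
orientation: [0.035, 0.999, 0.001, -0.0]
wrist_force: [-0.0, -0.2, -0.5]
gripper_width: 72.7
```

Run:
```python
from h import *
vision.grab_frame("top");vision.grab_frame("top")
roll(18,"pics/w9.png")
plan(495.5,-6,4,85.7)
```

```text
[305. 205.] 1662 [493.5  -6.6  18.9] [494.5  -6.9  41. ]
turn [-0.    -0.001  0.003] shift [ -1.4  -1.  106.3] q [ 0.14  0.74 -0.36  2.05  0.58  0.44  0.83] t 28.9 w 73.0 F [ 0.4 -1.2 -0.1] p [494.2  -4.9 110.3]
```

Call:
{"op": "carry_out", "data": {"delta_pos": [[-0.4, -2, 18], [0, 0, 20], [0, 0, 20], [0, 0, 20], [0, 0, 15], [0, 0, 9], [0, 0, 4], [0, 0, 0], [0, 0, 0], [0, 0, 0]], "angular": [[0, 0, 0], [0, 0, 0], [0, 0, 0], [0, 0, 0], [0, 0, 0], [0, 0, 0], [0, 0, 0], [0, 0, 0], [0, 0, 0], [0, 0, 0]]}}

```text
time: 30.15
eef_pos: [495.1, -7.6, 5.1]
orientation: [0.037, 0.999, 0.0, 0.0]
wrist_force: [0.0, 0.5, 0.9]
gripper_width: 72.5
```

Call:
{"op": "carry_out", "data": {"delta_pos": [[0, 0, 0], [0, 0, 0], [0, 0, 0], [0, 0, 0], [0, 0, -2], [0, 0, -10], [0, 0, -25], [0, 0, -30], [0, 0, -30], [0, 0, 0]], "angular": [[0, 0, 0], [0, 0, 0], [0, 0, 0], [0, 0, 0], [0, 0, 0], [0, 0, 0], [0, 0, 0], [0, 0, 0], [0, 0, 0], [0, 0, 0]], "jaw": 0, "force": 30}}

```text
time: 31.4
eef_pos: [496.2, -7.7, 103.9]
orientation: [0.038, 0.999, 0.0, 0.002]
wrist_force: [0.7, -1.0, -0.1]
gripper_width: 40.7
```

```bash
python3 -c "
from h import *
plan(660.3,11,100,85.7)"
```

```text
turn [ 0.001  0.004 -0.   ] shift [-162.2   31.     3.9] q [ 0.14  0.76 -0.35  2.06  0.61  0.43  0.81] t 31.4 w 40.7 F [ 0.7 -1.  -0.1] p [496.2  -7.7 103.9]
```

Call:
{"op": "carry_out", "data": {"delta_pos": [[-16, 3, 0], [-30, 5.8, 0], [-34, 6.3, 0], [-34, 6.3, 0], [-30, 5.8, 0], [-18.8, 3.8, 0], [0, 0, 0], [0, 0, 0], [0, 0, 0], [0, 0, 0]], "angular": [[0, 0, 0], [0, 0, 0], [0, 0, 0], [0, 0, 0], [0, 0, 0], [0, 0, 0], [0, 0, 0], [0, 0, 0], [0, 0, 0], [0, 0, 0]]}}

```text
time: 32.65
eef_pos: [659.0, 10.9, 101.8]
orientation: [0.037, 0.999, -0.0, -0.0]
wrist_force: [-0.1, -0.6, 0.5]
gripper_width: 40.5
```

```bash
python3 -c "
from h import *
plan(660.3,11,10.5,85.7)"
```

```text
turn [-0. -0.  0.] shift [-1.3  0.2 91.3] q [ 0.15  0.92 -0.45  1.55  0.51  0.79  0.98] t 32.65 w 40.5 F [-0.1 -0.6  0.5] p [659.   10.9 101.8]
```

Call:
{"op": "carry_out", "data": {"delta_pos": [[-1, 0, 15], [0, 0, 18], [0, 0, 18], [0, 0, 15], [0, 0, 12], [0, 0, 7], [0, 0, 4], [0, 0, 2], [0, 0, 0], [0, 0, 0]], "angular": [[0, 0, 0], [0, 0, 0], [0, 0, 0], [0, 0, 0], [0, 0, 0], [0, 0, 0], [0, 0, 0], [0, 0, 0], [0, 0, 0], [0, 0, 0]]}}

```text
time: 33.9
eef_pos: [660.8, 11.1, 11.1]
orientation: [0.037, 0.999, 0.0, 0.0]
wrist_force: [0.6, 0.2, -0.2]
gripper_width: 40.9
```

Call:
{"op": "carry_out", "data": {"delta_pos": [[0, 0, 0], [0, 0, 0], [0, 0, 0], [0, 0, 0], [0, 0, -5], [0, 0, -20], [0, 0, -25], [0, 0, -25], [0, 0, -25], [0, 0, 0]], "angular": [[0, 0, 0], [0, 0, 0], [0, 0, 0], [0, 0, 0], [0, 0, 0], [0, 0, 0], [0, 0, 0], [0, 0, 0], [0, 0, 0], [0, 0, 0]], "jaw": 0.85}}

```text
time: 35.15
eef_pos: [662.6, 11.5, 114.3]
orientation: [0.038, 0.999, 0.001, 0.003]
wrist_force: [0.6, 0.0, -0.4]
gripper_width: 72.9
```

Run:
```python
from h import *
roll(23,"pics/w10.png")
plan(652.3,223.1,113,85.7)
```

```text
[311. 201.] 1663 [658.7  11.8  23.8] [659.9  11.6  40.9]
turn [0.001 0.003 0.   ] shift [ 25.  210.6  -0.5] q [ 0.15  0.91 -0.46  1.54  0.5   0.81  0.99] t 35.2 w 72.4 F [ 0.6 -0.7 -0.4] p [661.4  11.2 112.5]
```

The small roll measures (659.9, 11.6) against its pad centre at (660.3, 11). Now looking at the knife from above with the wrist camera.

Call:
{"op": "carry_out", "data": {"delta_pos": [[2, 15, 0], [4.2, 30, 0], [4.2, 35, 0], [4.2, 35, 0], [4.2, 35, 0], [4.2, 35, 0], [2, 25.6, 0], [0, 0, 0], [0, 0, 0], [0, 0, 0]], "angular": [[0, 0, 0], [0, 0, 0], [0, 0, 0], [0, 0, 0], [0, 0, 0], [0, 0, 0], [0, 0, 0], [0, 0, 0], [0, 0, 0], [0, 0, 0]], "jaw": 0.5}}

```text
time: 36.45
eef_pos: [651.6, 220.5, 110.3]
orientation: [0.039, 0.999, -0.001, -0.0]
wrist_force: [0.2, -0.4, 0.5]
gripper_width: 42.8
```

Run:
```python
from h import *
s,p,W=stock(); f=p["frame"][:,:,::-1]; cv2.imwrite("pics/w11.png",f[60:320,200:430].repeat(2,0).repeat(2,1))
g=f.mean(2)
m=((W[...,2]>14)&(W[...,2]<21)).astype(np.uint8); m=cv2.morphologyEx(m,cv2.MORPH_OPEN,np.ones((3,3)))
n,l,st,c=cv2.connectedComponentsWithStats(m)
for i in range(1,n):
    if st[i,4]<200: continue
    r=cv2.minAreaRect(W[l==i][:,:2].astype(np.float32)); print("knife",c[i].round(),st[i,4],np.median(W[l==i],0).round(1),np.round([*r[0],*r[1],r[2]],1))
hs=cv2.cvtColor(f,cv2.COLOR_BGR2HSV)
m=((W[...,2]>3)&(W[...,2]<21)&(hs[...,1]<80)).astype(np.uint8); n,l,st,c=cv2.connectedComponentsWithStats(m)
for i in range(1,n):
    if st[i,4]<1000: continue
    v,u=np.nonzero(l==i);r=cv2.minAreaRect(pix2w(p,u,v,s=s,z=5)[:,:2].astype(np.float32)); print("pad",c[i].round(),st[i,4],np.round([*r[0],*r[1],r[2]],1))
plan(652.3,223.1,113,85.7)
```

```text
knife [319. 198.] 2311 [646.5 226.1  17.9] [648.9 226.1  11.8 101.1  85.5]
knife [ 44. 229.] 386 [653.6  29.7  17.6] [656.3  25.5  38.9  14.6  18.6]
knife [ 14. 244.] 290 [664.8   1.2  17.6] [663.    4.3  24.6  13.   16.7]
pad [314. 168.] 12427 [636.3 223.9  44.6 150.4  85.9]
pad [ 50. 225.] 3211 [659.7  11.2  64.9  66.1  16.8]
turn [-0.001 -0.    -0.002] shift [-0.5  2.3 -2.5] q [-0.18  0.94 -0.43  1.44  0.46  0.86  0.73] t 36.5 w 42.9 F [-0.1 -0.3  0.4] p [651.7 220.9 110.5]
```

View pics/w11.png

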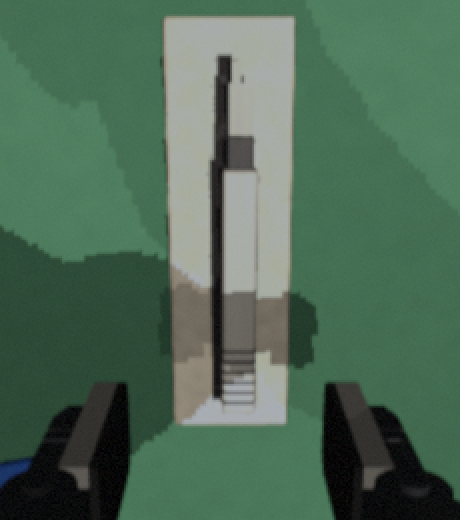

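The knife is about 3–4 mm off along each pad axis with yaw matching, well inside 12 mm, so I'll leave it. Last numeric check of the square and bystanders, then hand in.

Run:
```python
from h import *
p=vision.grab_frame("top"); a=np.load("top0.npz")
for n,(u,v) in dict(cup=(127,236),glue=(507,257)).items():
    t=a["frame"][v-14:v+14,u-14:u+14]; r=cv2.matchTemplate(p["frame"][v-24:v+24,u-24:u+24],t,cv2.TM_CCOEFF_NORMED); print(n,cv2.minMaxLoc(r)[1::2],"expect (10,10)")
W=pix2w(p,*[q.ravel() for q in np.meshgrid(np.arange(640),np.arange(400))]).reshape(400,640,3)
f=p["frame"][:,:,::-1]; m=np.zeros((400,640),np.uint8); m[160:215,355:410]=1; m[(W[...,2]<13)]=0
w=W[m>0]; r=cv2.minAreaRect(w[:,:2].astype(np.float32)); 
print("square stock",m.sum(),np.round([*r[0],*r[1],r[2]],1),w.mean(0).round(1),"want 622.7 -235.9, 58.6")
print(monitor.sense()["wrist_force"].round(1)); ctrl.sign_off()
```

```text
cup (0.9895228743553162, (10, 10)) expect (10,10)
glue (0.9927594065666199, (10, 10)) expect (10,10)
square stock 126 [ 531.2 -124.    82.7  358.    52.1] [ 592.3 -195.5  216.6] want 622.7 -235.9, 58.6
[-0.3 -0.  -0.2]
the job is handed in; nothing more can be done
```

All four things are on their own pads and released, and I handed the job in at about 36.6 s of the allowed 96 s.

Last checks:

| Item | Result |
|---|---|
| Large roll | (521.5, −398.6) mm against pad centre (520.3, −397.4), about 2 mm off |
| Small roll | (659.9, 11.6) mm against pad centre (660.3, 11), under 1 mm off |
| Knife | Right way round and yaw matching; 3–4 mm off sideways. Lengthways it is under 1 mm off by depth, but about 4 mm by eye in the wrist picture. Both are inside the 12 mm limit, so I left it. |
| Square | On its silhouette, right way round, in two top pictures; no final measurement (see below) |
| Cup and bottle | Matched their starting places in the top picture with no shift |
| Robot | Open gripper about 110 mm above the bench; wrist force about zero |

**Failed check:** my final measurement of the square gave no usable number. The patch it measured averaged 217 mm high, so it had probably caught the arm and not the square. I handed in within the same script, so I did not repeat it. The square's position therefore rests on the two top pictures and on where the tool was just before release, about 1.5 mm from target.

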